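# Feed one blank from the magazine into the receiving tray

### The job

Lift the aluminium receiving tray by its handle and set it down fully on the feeder's nest, all four corner holes over their posts and its open end towards the magazine. Then push the black paddle of the sprung feed slide through its whole stroke, so that the lowest white blank is fed flat into the tray, and let the slide spring all the way back so that the next blank drops down; the tray stays seated.

Things in the scene. Friction and masses are not known exactly. Their poses are not given: they have to be found in the camera images.
- feeder: Grey magazine feeder fixed to the bench, 380 x 150 mm. Origin at bench level under the magazine's centre; x = feed direction (paddle end at -x, nest at +x), z up. Deck top z = 40 mm, x = -200 to 58 mm. Magazine: four corner angles, within x +-52 and y +-42 mm, tops at z = 112 mm, holding five stacked white blanks; a gate lets only the lowest out to +x.
- nest (a point): Point on the nest's top (31 mm above the bench) midway between its four posts, 118.5 mm along +x from the feeder's origin; the seated tray's origin comes here. Axes as the feeder's. Steel posts, 10 mm diameter, at x = +-42, y = +-58 mm, 35 mm high above the nest, the top 13 mm tapered to 3 mm diameter.
- tray: Loose aluminium tray, about 0.25 kg, 115 (x) x 142 (y) mm, floor 6 mm thick, 16 mm corner holes at x = +-42, y = +-58 mm. Origin at the underside's centre, z up. Walls 18 mm high at y = +-41 mm and at the +x end; the -x end is open and must face the magazine (seated, its x axis points along the feeder's x). Starts on the bench.
- tray_handle (a point): Centre of the bar of the tray's fixed arch handle, 66 mm straight above the tray's origin; axes as the tray's. The bar lies along y over the middle of the tray: 14 mm wide in x, 12 mm high, 86 mm long, on an upright at each end; free space of 54 mm under it above the floor.
- slide (a joint): Travel of the sprung feed slide along the feeder's +x, in m: 0 = fully back (rest), 0.122 = end stop. The spring returns it by itself; pushing takes about 5 N at the start, about 14 N with friction at the end of the stroke.
- paddle (a point): Centre of the rear (-x) face of the black upright paddle that moves with the slide, to be pushed along the feeder's +x. Axes as the feeder's. Paddle 50 mm wide (y), 12 mm thick (x), 66 mm high; this point is 84.5 mm above the bench, the paddle's top 113 mm; at rest it is 194 mm behind the feeder's origin.
- blank_low: Lowest white plastic blank in the magazine, 90 x 70 x 10 mm, 60 g. Origin at its underside's centre; x along the feed. Starts on the deck under the stack. At full stroke its rear edge is about 68 mm ahead of the feeder's origin, past the deck's end, and it lies on the tray's floor, which is 3 mm below the deck.
- blank_next: The blank above it, same size and axes. It rides on the slide's 7 mm plate during the stroke and drops onto the deck when the slide is fully back.

How it is judged:
By the outcome, as a careful person would: the job done as asked, in the order asked, and still so for the second after the job is handed in, with the robot touching nothing.
It also fails if it takes over 58 s, if anything falls off the work surface, if the arm or the gripper's body presses on something with over 40 N, if the wrist force passes 120 N, or if a joint passes its speed limit or range.

### The arm

A 7-joint arm with a two-finger parallel gripper is mounted at the origin on the work surface. World frame = base frame: x ahead of the robot, y to its left, z up, the work surface at z = 0. Lengths are in mm, angles in rad, forces in N, time in s.
With the tool pointing down it reaches from about 400 to 875 mm from the base axis. Payload 4.4 kg.
Tool frame: the origin (TCP) lies midway between the tips of the shut fingers; the grasp point (between the pads) lies ctrl.grip_depth behind it (ctrl.grip_depth is the distance from the TCP to the grasp point, in mm); z points along the fingers, y is the line along which they close (so a half turn about z gives the same grasp; the last joint's range is limited). The gripper opens to 85 mm and grips with 20 to 120 N. Pads are 22 mm wide; open, the fingers measure 114 mm over their backs; the gripper's body (76 mm by 85 mm) begins 54 mm behind the grasp point. The pads swing forward as they close: fully open they stand 13 mm farther back than shut.
Start: joints at [-1.391, 0.628, 0.038, 1.517, -0.027, 0.996, -0.02], TCP at [158.141, 630.483, 231.313] pointing down, gripper open.
Joint ranges: [-3.06, 3.06], [-0.37, 2.12], [-1.25, 1.32], [0.18, 2.47], [-1.1, 4.24], [0.23, 1.98], [-2.94, 2.94]. Speed limits (rad/s): [2.57, 2.57, 3.14, 3.14, 3.14, 3.14, 3.14].

### API

Orientations are given as [roll, pitch, yaw] about the fixed x, y, z axes, in that order (R = Rz(yaw) Ry(pitch) Rx(roll)).
In Python, from cell import ctrl gives the robot as it stands.
- The arm moves only by the tool carry_out, never from a script. Its argument "deltas" is one flat list of numbers, 7 for each row, row after row: the turn, a rotation vector about the tool's x, y, z in degrees, then the shift along the tool's x, y, z in m, then the closure, from -1 (fully open) to 1 (shut). In form: [wx, wy, wz, dx, dy, dz, claw, wx, wy, wz, dx, dy, dz, claw, ...]. A call has 1 to 12 rows; each row shifts and turns the commanded pose from where the row before left it, along the tool's axes as they then stand; what a row does not reach is not made up. A row lasts 1/8 s, in which the tool goes at most 62.5 mm and 10.7 degrees, less where a joint would pass 70% of its speed; a pose out of reach is approached as far as the arm can. A call with a gripper value outside its range is refused whole. The fingers move at their own pace and stop on an object; the grip force is fixed at half the most. Time passes only in rows, so rows that do not move let the fingers close. It gives the time, the measured TCP pose, the force, the opening and the grip force at its end, in the units of the state.
- ctrl.read_state(): the state, without advancing time (a new reading comes with each control period).
- ctrl.get_image(name): name is "scene" or "top"; returns the picture (480x640x3 uint8, red, green, blue); there is no depth.
- ctrl.calibration(name): a dict with "mtx" (3x3 intrinsics, pixels), "R" (3x3) and "t" (3): a world point X has camera coordinates R X + t. Camera axes: x right, y down, z forward; pixel columns grow to the right and rows downward; lengths in mm; the calibration is good to about 2 mm. A picture is of the moment at which its call begins. calibration takes no time and is no camera call.
- ctrl.finish_job(): hands the job in; it is judged then, once.
The state is a dict: "clock": time; "qpos": joint angles; "qd": joint speeds; "tau": joint torques, N m; "eef_pos": TCP position; "tool_rot": TCP orientation; "force": force on the tool from outside, world axes, zero at the start; "torque": the same for the moment, N m; "width": finger opening in mm; "gripper_force": force on a finger pad.
Only numpy, scipy, OpenCV 4.12 (cv2) and the standard library are available. Lean on these libraries where they do the work, as an engineer would, in place of code of your own. Each camera call takes 0.05 s, during which the arm holds its last target. There are 200 camera calls.

## Working session

There is one attempt and no reset: what is moved stays moved. The work goes in short steps, Python scripts to look and compute and a tool call to move; the robot and the scene stay as the last step left them, time stands still between calls to the robot, and variables do not carry over. Pictures are saved under pics/ and viewed, at most 10 in all, crops included, and the job is handed in when it is done.

Besides the shell and the picture viewer there is one more tool, called after "Emit:" as name(argument=value, ...) on one line, values as JSON. carry_out: Moves the arm, as the interface text tells. Its arguments: {"type":"object","properties":{"deltas":{"type":"array"}},"required":["deltas"]}

```bash
mkdir -p pics
python3 - <<'E'
from cell import ctrl
import cv2
s=ctrl.read_state();print(s['clock'],s['eef_pos'],s['tool_rot'],s['width'],ctrl.grip_depth)
for n in("top","scene"):
    cv2.imwrite(f"pics/{n}0.png",ctrl.get_image(n)[:,:,::-1]);c=ctrl.calibration(n);print(n,c)
E
```

```text
0.0 [157.98689247 629.8677448  230.38772778] [-3.13968349e+00  2.64040941e-05  2.89579519e+00] 85.63052220609751 18.700000000000003
top {'mtx': array([[454.88798969,   0.        , 312.93240252],
       [  0.        , 454.88798969, 242.21529099],
       [  0.        ,   0.        ,   1.        ]]), 'R': array([[-0.02015024, -0.99979016,  0.00368938],
       [-0.98363442,  0.01916353, -0.17915381],
       [ 0.17904551, -0.007239  , -0.98381416]]), 't': array([ 58.12986894, 545.93331992, 661.5639759 ])}
scene {'mtx': array([[531.07874709,   0.        , 317.94221671],
       [  0.        , 531.07874709, 243.14532777],
       [  0.        ,   0.        ,   1.        ]]), 'R': array([[ 0.6912493 ,  0.72253658,  0.01073781],
       [ 0.47619495, -0.44429743, -0.75884001],
       [-0.54351888,  0.52966092, -0.65118856]]), 't': array([-430.45734117, -162.17318683, 1291.26491739])}
```

View pics/top0.png

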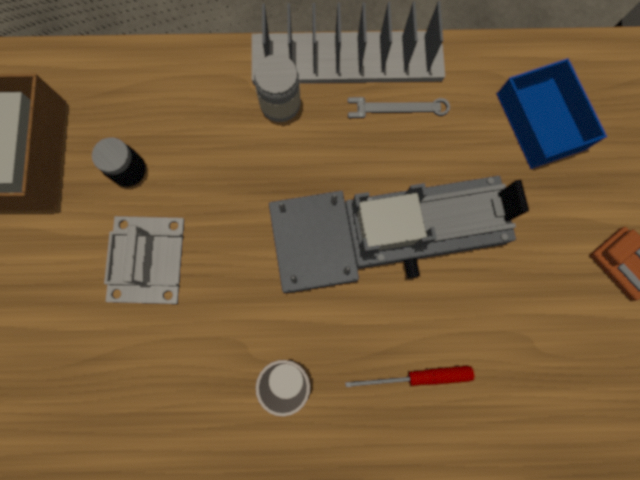

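View pics/scene0.png

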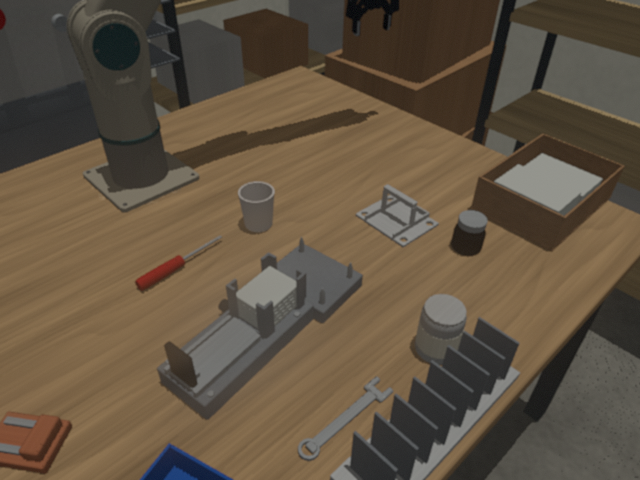

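Top view: the tray is at about (145,258), the nest at (313,241), the magazine at (392,220) and the paddle at (514,200). The scene view agrees. Next I'll zoom in to find the features.

Run:
```python
import cv2,numpy as np
a=cv2.imread('pics/top0.png');b=cv2.imread('pics/scene0.png')
A=cv2.resize(a[205:315,95:195],(400,440),interpolation=cv2.INTER_CUBIC)
B=cv2.resize(b[175:255,345:445],(400,320),interpolation=cv2.INTER_CUBIC)
o=np.zeros((440,800,3),np.uint8);o[:,:400]=A;o[:320,400:]=B
cv2.imwrite('pics/c1.png',o)
cv2.imwrite('pics/c2.png',cv2.resize(a[165:305,260:535],(800,407),interpolation=cv2.INTER_CUBIC))
```

```text
(no output)
```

View pics/c1.png

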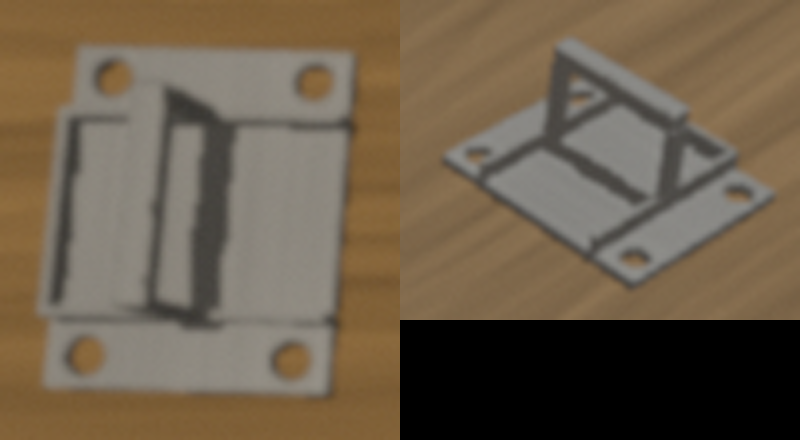

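View pics/c2.png

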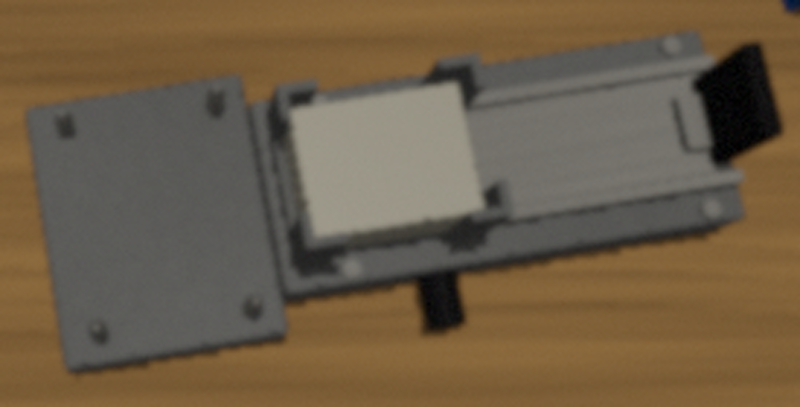

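The tray's end wall is on its image-left (+y world) side, so its open end already faces the magazine. In the top view its holes are near (123,224), (174,225), (116,294) and (168,295). The feed direction is image-left. I'll enlarge the posts and paddle, and measure the tray holes by mask.

```bash
cat > h.py <<'E'
import numpy as np,cv2
from cell import ctrl
C={n:ctrl.calibration(n) for n in("top","scene")}
def ray(n,px,z):
    c=C[n];o=-c['R'].T@c['t'];d=c['R'].T@np.linalg.solve(c['mtx'],[px[0],px[1],1.])
    return o+d*(z-o[2])/d[2]
def tri(p,q):
    A=[];b=[]
    for n,px in(("top",p),("scene",q)):
        c=C[n];o=-c['R'].T@c['t'];d=c['R'].T@np.linalg.solve(c['mtx'],[px[0],px[1],1.]);d/=np.linalg.norm(d)
        P=np.eye(3)-np.outer(d,d);A.append(P);b.append(P@o)
    return np.linalg.lstsq(np.vstack(A),np.hstack(b),rcond=None)[0]
def proj(n,X):
    c=C[n];p=c['mtx']@(c['R']@np.array(X)+c['t']);return p[:2]/p[2]
def rigid(L,W): # 2D fit W=R L+t
    L=np.array(L);W=np.array(W)[:,:2];l=L-L.mean(0);w=W-W.mean(0)
    th=np.arctan2((l[:,0]*w[:,1]-l[:,1]*w[:,0]).sum(),(l*w).sum())
    R=np.array([[np.cos(th),-np.sin(th)],[np.sin(th),np.cos(th)]]);t=W.mean(0)-R@L.mean(0)
    return t,np.degrees(th),W-(L@R.T+t)
E
python3 - <<'E'
from h import *
for n in C: print(n,-C[n]['R'].T@C[n]['t'])
a=cv2.imread('pics/top0.png');b=cv2.imread('pics/scene0.png')
hsv=cv2.cvtColor(a,cv2.COLOR_BGR2HSV)
m=(hsv[...,1]>90).astype(np.uint8);H=[]
for g in((123,224),(116,294),(174,225),(168,295)):
    x0,y0=g[0]-8,g[1]-8
    w=hsv[y0:y0+17,x0:x0+17,1].astype(float)
    k,lab,st,ce=cv2.connectedComponentsWithStats((w>70).astype(np.uint8))
    i=lab[8,8];print(g,i,st[i],ce[i]+[x0,y0]);H.append(ce[i]+[x0,y0])
W=[ray('top',p,4.5) for p in H];print(np.round(W,1))
# tray axes: +x = image left(+y), so y=+ is world -x (image down)
print(rigid([(42,58),(42,-58),(-42,58),(-42,-58)],[W[0],W[1],W[2],W[3]]),"y up");print(rigid([(42,-58),(42,58),(-42,-58),(-42,58)],W),"y down")
o=np.zeros((590,800,3),np.uint8)
t=a[185:300,262:362];o[:460,:400]=cv2.resize(t,None,fx=4,fy=4,interpolation=cv2.INTER_CUBIC)
t=b[228:318,275:375];o[:360,400:]=cv2.resize(t,None,fx=4,fy=4,interpolation=cv2.INTER_CUBIC)
t=a[170:230,480:540];o[360:540,400:580]=cv2.resize(t,None,fx=3,fy=3,interpolation=cv2.INTER_CUBIC)
t=b[330:390,150:210];o[360:540,600:780]=cv2.resize(t,None,fx=3,fy=3,interpolation=cv2.INTER_CUBIC)
cv2.imwrite('pics/c3.png',cv2.convertScaleAbs(o,alpha=1.6))
E
```

```text
top [419.72007553  52.44472233 748.44757663]
scene [1076.60625172 -444.96452222  722.41560387]
(123, 224) 2 [ 4  4  9  9 61] [123.32786885 224.13114754]
(116, 294) 1 [ 4  3  9 10 68] [116.27941176 293.58823529]
(174, 225) 2 [ 4  5  8  8 57] [173.43859649 225.45614035]
(168, 295) 1 [ 4  4  9  9 66] [167.86363636 294.86363636]
[[592.  363.3   4.5]
 [476.4 368.4   4.5]
 [588.1 279.5   4.5]
 [472.7 284.6   4.5]]
(array([532.31935438, 323.96051591]), np.float64(-92.44265210588208), array([[  3.53485193,  83.75691527],
       [  3.85616982,  83.96505262],
       [ -3.93212023, -83.91108938],
       [ -3.45890153, -83.81087851]])) y up
(array([532.31935438, 323.96051591]), np.float64(87.44625770132544), array([[-0.12163265, -0.05086245],
       [ 0.18988182, -0.06742251],
       [-0.26583223,  0.12138575],
       [ 0.19758305, -0.00310079]])) y down
```

View pics/c3.png

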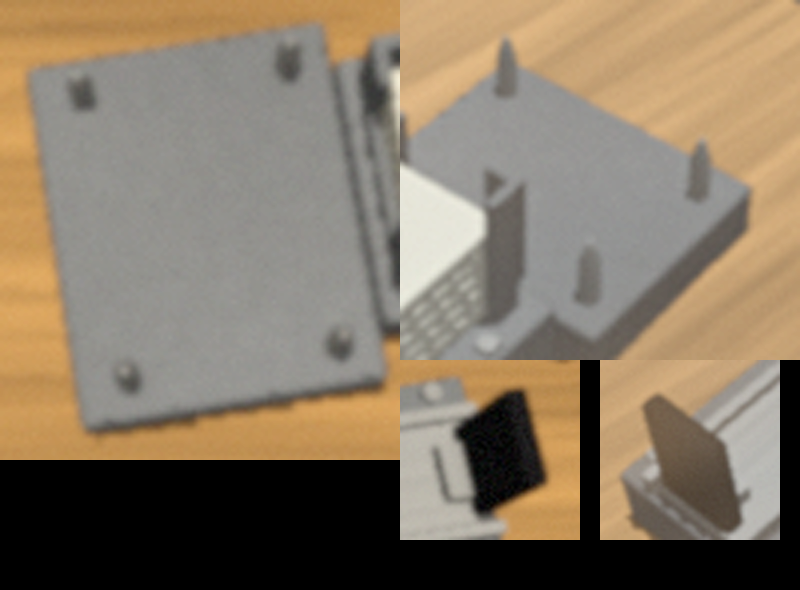

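The tray fit is good to 0.3 mm. The enlargement shows all four posts in the top view and three in the scene view, so I'll cast both tips (z=66) and bases (z=31).

Run:
```python
from h import *
np.set_printoptions(precision=1,suppress=True)
T=lambda x,y:(x/4+262-.375,y/4+185-.375); S=lambda x,y:((x-400)/4+275-.375,y/4+228-.375)
L=[(42,-58),(-42,-58),(42,58),(-42,58)]
tt=[T(77,80),T(289,46),T(122,366),T(342,331)];tb=[T(86,103),T(289,76),T(130,386),T(338,354)]
st=[S(700,140),S(590,238),S(506,40)];sb=[S(699,198),S(588,301),S(506,92)]
for nm,n,P,z in(("tip top",'top',tt,65),("base top",'top',tb,31),("tip sc",'scene',st,65),("base sc",'scene',sb,31)):
    t,th,r=rigid(L[:len(P)],[ray(n,p,z) for p in P]);print(nm,t,th,r.ravel())
for p,q in zip(tt,st):print(tri(p,q))
print('proj check nest from tray yaw')
# auto: bench-side edges of the nest plate (z=31) by mask
a=cv2.imread('pics/top0.png');h=cv2.cvtColor(a,cv2.COLOR_BGR2HSV)
m=((h[...,1]<60)).astype(np.uint8);m[:, :255]=0;m[:165]=0;m[310:]=0;m[:,540:]=0
k,lab,s,_=cv2.connectedComponentsWithStats(m);i=lab[240,310];mm=(lab==i).astype(np.uint8)
def edge(pts):
    v=cv2.fitLine(np.array(pts,np.float32),cv2.DIST_HUBER,0,.01,.01).ravel();return v
lf=[(np.flatnonzero(mm[y])[0]-.5,y) for y in range(215,282)]
tp=[(x,np.flatnonzero(mm[:,x])[0]-.5) for x in range(278,338)]
for nm,pts in(("left",lf),("top",tp)):
    W=np.array([ray('top',p,31)[:2] for p in pts]);v=edge(W);print(nm,v,np.degrees(np.arctan2(v[1],v[0])))
# white top blank
w=((h[...,2]>150)&(h[...,1]<60)).astype(np.uint8);w[:,:350]=0;w[:,440:]=0;w[:185]=0;w[255:]=0
c=max(cv2.findContours(w,0,2)[0],key=cv2.contourArea);r=cv2.minAreaRect(c)
q=np.array([ray('top',p,90)[:2] for p in cv2.boxPoints(r)]);print('blank',q,q.mean(0),np.linalg.norm(q-np.roll(q,1,0),axis=1))
```

```text
tip top [554.5  46.4] 98.30333226197128 [-1.5 -0.4 -1.6  0.2  1.8  0.2  1.3  0. ]
base top [551.3  45. ] 97.77026854050554 [ 0.7  0.  -1.   0.6  0.3 -0.7 -0.   0.1]
tip sc [555.7  45.2] 98.49035350766339 [-0.1 -1.  -1.8  1.9  1.9 -0.8]
base sc [557.4  43.7] 97.85841019915725 [ 0.5 -0.2  0.5  0.  -1.   0.2]
[605.   96.2  62.6]
[616.9  13.8  64.6]
[492.6  79.4  63.1]
proj check nest from tray yaw
left [  1.    0.1 542.2 106.8] 8.447427
top [  0.1  -1.  627.2  54.4] -81.64632
blank [[ 597.4  -25. ]
 [ 610.3 -109.8]
 [ 546.1 -116.2]
 [ 533.7  -32.8]] [571.9 -71. ] [64.2 85.8 64.5 84.4]
```

Independent estimates put the nest at (554.5, 46) with yaw 98.4° and the tray at (532.3, 324.0) with yaw 87.45°. The top blank projected 118.5 mm along the feed gives (554.6, 46.2), which agrees. I'll move over the tray now.

Emit:
carry_out(deltas=[0, 0, 0, -0.0365, -0.0171, 0, -1, 0, 0, 0, -0.0365, -0.0171, 0, -1, 0, 0, 0, -0.0365, -0.0171, 0, -1, 0, 0, 0, -0.0365, -0.0171, 0, -1, 0, 0, 0, -0.0365, -0.0171, 0, -1, 0, 0, 0, -0.0365, -0.0171, 0, -1, 0, 0, 0, -0.0365, -0.0171, 0, -1, 0, 0, 0, -0.0365, -0.0171, 0, -1, 0, 0, 0, -0.0365, -0.0171, 0, -1, 0, 0, 0, -0.0365, -0.0171, 0, -1, 0, 0, 0, -0.0365, -0.0171, 0, -1, 0, 0, 0, -0.0365, -0.0171, 0, -1])

```text
clock: 1.6
eef_pos: [533.7, 323.8, 230.9]
tool_rot: [-3.141, -0.001, 2.896]
force: [-0.1, -0.6, -0.2]
width: 85.3
gripper_force: 0.0
```

Emit:
carry_out(deltas=[0, 0, -3.85, 0, 0, 0, -1, 0, 0, -3.85, 0, 0, 0, -1, 0, 0, -3.85, 0, 0, 0, -1, 0, 0, 0, 0, 0, 0.03, -1, 0, 0, 0, 0, 0, 0.03, -1, 0, 0, 0, 0, 0, 0, -1, 0, 0, 0, 0, 0, 0, -1])

```text
clock: 2.48
eef_pos: [533.5, 325.1, 172.0]
tool_rot: [3.141, 0.001, 3.097]
force: [0.3, -1.1, 0.5]
width: 85.5
gripper_force: 0.0
```

```bash
cat >> h.py <<'E'
def go(x,y,z,ty): # residual to target in tool axes (mm), ty = heading of tool y in deg
    from scipy.spatial.transform import Rotation as Q
    s=ctrl.read_state();R=Q.from_euler('xyz',s['tool_rot']).as_matrix()
    G=np.column_stack([[np.cos(np.radians(ty+90)),np.sin(np.radians(ty+90)),0],[np.cos(np.radians(ty)),np.sin(np.radians(ty)),0],[0,0,-1]])
    print('t',s['clock'],'pos',np.round(s['eef_pos'],1),'F',np.round(s['force'],1),'w',round(s['width'],1))
    print('shift',np.round(R.T@(np.array([x,y,z])-s['eef_pos']),1),'turn',np.round(Q.from_matrix(R.T@G).as_rotvec(degrees=True),2))
E
python3 - <<'E'
from h import *
go(532.3,324,47,87.45)
E
```

```text
t 2.475 pos [533.5 325.1 172. ] F [ 0.3 -1.1  0.5] w 85.5
shift [  1.3  -1.2 125. ] turn [0.03 0.04 0.01]
```

Now descend, then close.

Emit:
carry_out(deltas=[0, 0, 0, 0.0013, -0.001, 0.025, -1, 0, 0, 0, 0, 0, 0.025, -1, 0, 0, 0, 0, 0, 0.025, -1, 0, 0, 0, 0, 0, 0.025, -1, 0, 0, 0, 0, 0, 0.015, -1, 0, 0, 0, 0, 0, 0.01, -1, 0, 0, 0, 0, 0, 0, -1, 0, 0, 0, 0, 0, 0, 1, 0, 0, 0, 0, 0, 0, 1, 0, 0, 0, 0, 0, 0, 1, 0, 0, 0, 0, 0, 0, 1, 0, 0, 0, 0, 0, 0, 1])

```text
clock: 3.98
eef_pos: [532.0, 324.2, 46.7]
tool_rot: [3.141, 0.001, 3.097]
force: [-0.4, -0.7, 3.9]
width: 13.1
gripper_force: 59.1
```

Emit:
carry_out(deltas=[0, 0, 0, 0, 0, 0, 1, 0, 0, 0, 0, 0, 0, 1])

```text
clock: 4.22
eef_pos: [532.0, 324.2, 46.7]
tool_rot: [3.141, 0.001, 3.097]
force: [-0.3, -0.3, 6.2]
width: 13.1
gripper_force: 59.3
```

The bar is gripped. Lift 90 mm.

Emit:
carry_out(deltas=[0, 0, 0, 0, 0, -0.01, 1, 0, 0, 0, 0, 0, -0.02, 1, 0, 0, 0, 0, 0, -0.02, 1, 0, 0, 0, 0, 0, -0.02, 1, 0, 0, 0, 0, 0, -0.02, 1, 0, 0, 0, 0, 0, 0, 1, 0, 0, 0, 0, 0, 0, 1])

```text
clock: 5.1
eef_pos: [531.3, 323.6, 136.1]
tool_rot: [-3.141, -0.001, 3.097]
force: [0.7, 0.5, -1.9]
width: 13.1
gripper_force: 58.7
```

Run:
```python
from h import *
go(554.5,46,136.7,98.4)
```

```text
t 5.1 pos [531.3 323.6 136.1] F [ 0.7  0.5 -1.9] w 13.1
shift [ -35.4 -276.3   -0.5] turn [ -0.02  -0.03 -10.93]
```

Emit:
carry_out(deltas=[0, 0, 0, -0.0015, -0.012, 0, 1, 0, 0, 0, -0.003, -0.024, 0, 1, 0, 0, 0, -0.0033, -0.026, 0, 1, 0, 0, 0, -0.0033, -0.026, 0, 1, 0, 0, 0, -0.0033, -0.026, 0, 1, 0, 0, 0, -0.0033, -0.026, 0, 1, 0, 0, 0, -0.0033, -0.026, 0, 1, 0, 0, 0, -0.0033, -0.026, 0, 1, 0, 0, 0, -0.0033, -0.026, 0, 1, 0, 0, 0, -0.0033, -0.026, 0, 1, 0, 0, 0, -0.003, -0.021, 0, 1, 0, 0, 0, -0.0015, -0.0113, 0, 1])

```text
clock: 6.6
eef_pos: [553.9, 44.6, 136.1]
tool_rot: [3.141, -0.002, 3.095]
force: [-2.2, 9.6, 1.7]
width: 13.3
gripper_force: 59.3
```

Emit:
carry_out(deltas=[0, 0, -2, 0, 0, 0, 1, 0, 0, -3, 0, 0, 0, 1, 0, 0, -3, 0, 0, 0, 1, 0, 0, -2, 0, 0, 0, 1, 0, 0, -0.9, 0, 0, 0, 1, 0, 0, 0, 0, 0, 0, 1, 0, 0, 0, 0, 0, 0, 1, 0, 0, 0, 0, 0, 0, 1])

```text
clock: 7.6
eef_pos: [554.8, 46.4, 136.3]
tool_rot: [-3.142, -0.0, -2.996]
force: [0.3, 0.2, -1.6]
width: 12.9
gripper_force: 59.0
```

Run:
```python
from h import *
go(554.5,46,78,98.4)
a=ctrl.get_image('top')[:,:,::-1];b=ctrl.get_image('scene')[:,:,::-1]
cv2.imwrite('pics/t1.png',a);cv2.imwrite('pics/s1.png',b)
o=np.zeros((480,800,3),np.uint8);o[:480,:400]=cv2.resize(a[170:290,255:355],(400,480),interpolation=cv2.INTER_CUBIC)
o[:480,400:]=cv2.resize(b[200:320,275:375],(400,480),interpolation=cv2.INTER_CUBIC)
cv2.imwrite('pics/c4.png',cv2.convertScaleAbs(o,alpha=1.6))
```

```text
t 7.6 pos [554.8  46.4 136.3] F [ 0.3  0.2 -1.6] w 12.9
shift [ 0.4 -0.3 58.3] turn [-0.   -0.   -0.03]
```

View pics/c4.png

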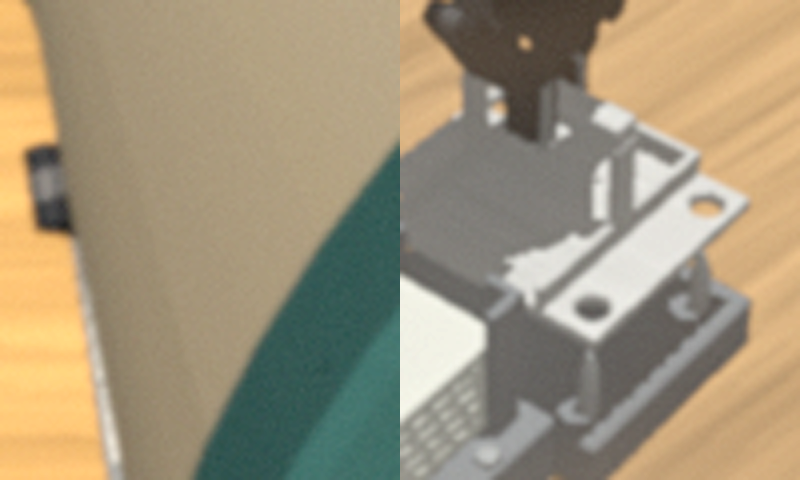

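The tray hangs level, and in the scene view its holes at (351.4,251.4) and (322.9,276.4) sit above the posts. I'll check this numerically with the same camera, so any bias cancels.

Run:
```python
from h import *
for h,t,b in(((351.4,251.4),(349.6,262.6),(349.4,277.1)),((322.9,276.4),(322.1,287.1),(321.6,302.9))):
    print(ray('scene',h,94)[:2],ray('scene',t,65)[:2],ray('scene',b,31)[:2])
```

```text
[609.24296927  94.2306386 ] [606.69818231  94.32144966] [609.64727847  93.13224701]
[620.32183493  12.52301468] [617.37482302  14.12921698] [621.12512858  10.01754249]
```

Aligned to about 1–2 mm. Lower it, gently at the end.

Emit:
carry_out(deltas=[0, 0, 0, 0, 0, 0.01, 1, 0, 0, 0, 0, 0, 0.01, 1, 0, 0, 0, 0, 0, 0.006, 1, 0, 0, 0, 0, 0, 0.005, 1, 0, 0, 0, 0, 0, 0.005, 1, 0, 0, 0, 0, 0, 0.005, 1, 0, 0, 0, 0, 0, 0, 1])

```text
clock: 8.57
eef_pos: [554.6, 46.3, 94.9]
tool_rot: [3.142, -0.001, -2.996]
force: [0.2, -0.7, -1.9]
width: 13.2
gripper_force: 59.0
```

Emit:
carry_out(deltas=[0, 0, 0, 0, 0, 0.005, 1, 0, 0, 0, 0, 0, 0.005, 1, 0, 0, 0, 0, 0, 0.004, 1, 0, 0, 0, 0, 0, 0, 1])

```text
clock: 9.07
eef_pos: [554.5, 46.3, 80.9]
tool_rot: [3.142, -0.001, -2.996]
force: [-0.1, 0.5, -1.5]
width: 12.7
gripper_force: 59.0
```

Emit:
carry_out(deltas=[0, 0, 0, 0, 0, 0.002, 1, 0, 0, 0, 0, 0, 0.0015, 1, 0, 0, 0, 0, 0, 0, 1, 0, 0, 0, 0, 0, 0, 1])

```text
clock: 9.57
eef_pos: [554.9, 46.3, 77.8]
tool_rot: [3.142, 0.0, -2.996]
force: [0.7, -0.5, -2.3]
width: 12.7
gripper_force: 59.0
```

Emit:
carry_out(deltas=[0, 0, 0, 0, 0, 0.001, 1, 0, 0, 0, 0, 0, 0, 1, 0, 0, 0, 0, 0, 0, 1])

```text
clock: 9.95
eef_pos: [554.9, 46.3, 77.7]
tool_rot: [-3.141, 0.0, -2.996]
force: [-1.4, 0.2, 5.8]
width: 13.2
gripper_force: 60.1
```

Contact is at the expected height, so the tray is seated. Release with a partial opening and rise straight up.

Emit:
carry_out(deltas=[0, 0, 0, 0, 0, 0, 0, 0, 0, 0, 0, 0, 0, 0, 0, 0, 0, 0, 0, 0, 0, 0, 0, 0, 0, 0, 0, 0, 0, 0, 0, 0, 0, -0.01, 0, 0, 0, 0, 0, 0, -0.02, 0, 0, 0, 0, 0, 0, -0.03, 0, 0, 0, 0, 0, 0, -0.03, 0, 0, 0, 0, 0, 0, -0.03, 0, 0, 0, 0, 0, 0, 0, 0])

```text
clock: 11.2
eef_pos: [556.6, 46.6, 199.7]
tool_rot: [-3.141, 0.006, -2.996]
force: [0.6, 0.2, 0.0]
width: 42.5
gripper_force: 0.0
```

Run:
```python
from h import *
d=np.array([np.cos(np.radians(98.4)),np.sin(np.radians(98.4))]);n=np.array([554.5,46]);o=n-118.5*d
print('feeder',o,'paddle',o-194*d, 'behind 30',o-224*d)
go(*(o-234*d),198,98.4)
# black paddle from both views: top edge z=113
for nm,c,z,box in(("top","t",113,(480,170,540,230)),):
    a=cv2.imread('pics/top0.png');x0,y0,x1,y1=box
    m=(a[y0:y1,x0:x1].max(2)<40).astype(np.uint8);k=max(cv2.findContours(m,0,2)[0],key=cv2.contourArea)
    p=cv2.boxPoints(cv2.minAreaRect(k))+[x0,y0];print(p);print([np.round(ray(nm,q,113)[:2],1) for q in p])
    # predicted paddle-top corners
    e=np.array([-d[1],d[0]])
    for u,v in((-194,25),(-194,-25),(-182,25),(-182,-25)):
        print(np.round(proj('top',[*(o+u*d+v*e),113]),1),end=' ')
b=ctrl.get_image('scene')[:,:,::-1]
cv2.imwrite('pics/s2.png',cv2.convertScaleAbs(cv2.resize(b[200:420,150:390],(720,600),interpolation=cv2.INTER_CUBIC),alpha=1.6))
```

```text
feeder [571.81083888 -71.22877146] paddle [ 600.15094643 -263.14760405] behind 30 [ 604.53343728 -292.82577404]
t 11.2 pos [556.6  46.6 199.7] F [0.6 0.2 0. ] w 42.5
shift [   2.  -352.7    1.7] turn [-0.01  0.33 -0.04]
[[496.35575485 185.86371803]
 [519.88496017 179.72566414]
 [529.02832413 214.77523041]
 [505.4991188  220.9132843 ]]
[array([ 613.5, -220.7]), array([ 622.1, -256. ]), array([ 569.4, -263.8]), array([ 561., -229.])]
[530.7 210.7] [522.1 177.9] [522.6 212. ] [514.1 179.2]
```

View pics/s2.png

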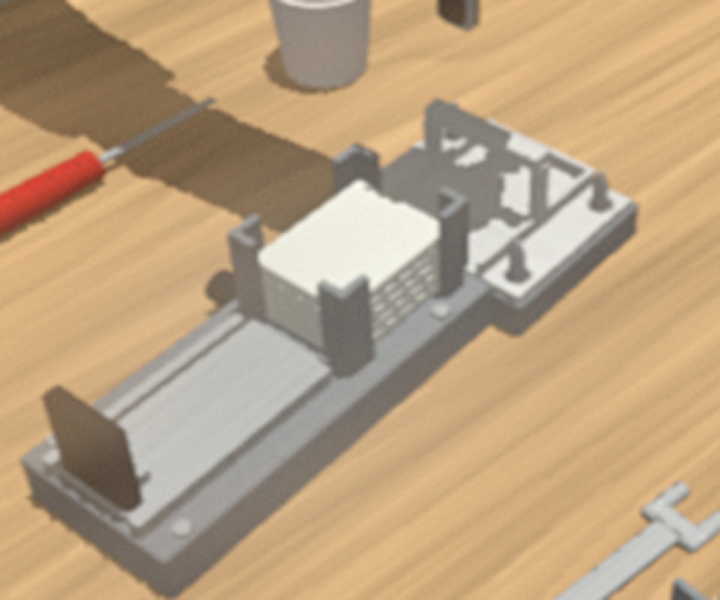

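The tray is seated flat with its posts through the holes and the end wall away from the magazine. The black paddle is near its predicted place. Next I'll go behind the paddle with the gripper shut, at height.

Emit:
carry_out(deltas=[0, 0, 0, 0.002, -0.015, 0, 1, 0, 0, 0, 0, -0.03, 0, 1, 0, 0, 0, 0, -0.032, 0, 1, 0, 0, 0, 0, -0.032, 0, 1, 0, 0, 0, 0, -0.032, 0, 1, 0, 0, 0, 0, -0.032, 0, 1, 0, 0, 0, 0, -0.032, 0, 1, 0, 0, 0, 0, -0.032, 0, 1, 0, 0, 0, 0, -0.032, 0, 1, 0, 0, 0, 0, -0.032, 0, 1, 0, 0, 0, 0, -0.032, 0, 1, 0, 0, 0, 0, -0.018, 0, 1])

```text
clock: 12.75
eef_pos: [602.2, -304.4, 195.2]
tool_rot: [3.141, -0.003, -2.999]
force: [0.4, 0.2, 0.1]
width: 0.4
gripper_force: 0.0
```

Run:
```python
from h import *
print(np.round(ctrl.read_state()['qpos'],2))
go(606,-302.7,78,98.4)
```

```text
[ 0.49  0.7  -0.12  1.47  0.1   0.97  2.06]
t 12.75 pos [ 602.2 -304.4  195.2] F [0.4 0.2 0.1] w 0.4
shift [ -4.4   1.1 117.1] turn [ 0.01 -0.17 -0.21]
```

Emit:
carry_out(deltas=[0, 0, 0, -0.0044, 0, 0, 1, 0, 0, 10, 0, 0, 0, 1, 0, 0, 10, 0, 0, 0, 1, 0, 0, 10, 0, 0, 0, 1, 0, 0, 10, 0, 0, 0, 1, 0, 0, 10, 0, 0, 0, 1, 0, 0, 10, 0, 0, 0, 1, 0, 0, 10, 0, 0, 0, 1, 0, 0, 10, 0, 0, 0, 1, 0, 0, 10, 0, 0, 0, 1, 0, 0, 0, 0, 0, 0, 1])

```text
clock: 14.12
eef_pos: [608.8, -298.2, 196.4]
tool_rot: [-3.141, -0.001, 1.721]
force: [0.7, 0.5, -0.4]
width: -0.2
gripper_force: 0.0
```

Run:
```python
from h import *
print(np.round(ctrl.read_state()['qpos'],2))
go(605,-302.7,78,8.4)
```

```text
[ 0.24  0.72  0.31  1.47 -0.24  0.98  0.77]
t 14.125 pos [ 608.8 -298.2  196.4] F [ 0.7  0.5 -0.4] w -0.2
shift [ -4.1  -4.3 118.4] turn [-0.03 -0.08  0.21]
```

Emit:
carry_out(deltas=[0, 0, 0, -0.004, -0.004, 0.015, 1, 0, 0, 0, 0, 0, 0.025, 1, 0, 0, 0, 0, 0, 0.025, 1, 0, 0, 0, 0, 0, 0.025, 1, 0, 0, 0, 0, 0, 0.018, 1, 0, 0, 0, 0, 0, 0.01, 1, 0, 0, 0, 0, 0, 0, 1])

```text
clock: 15.0
eef_pos: [604.5, -305.0, 78.1]
tool_rot: [-3.141, -0.001, 1.717]
force: [-0.4, 0.4, -0.5]
width: 0.3
gripper_force: 0.0
```

Run:
```python
from h import *
d=np.array([np.cos(np.radians(98.4)),np.sin(np.radians(98.4))]);o=np.array([571.8,-71.2])
go(*(o-(194+11-122)*d),78,8.4)
```

```text
t 15.0 pos [ 604.5 -305.    78.1] F [-0.4  0.4 -0.5] w 0.3
shift [153.1   1.8   0.2] turn [-0.05 -0.04 -0.02]
```

Emit:
carry_out(deltas=[0, 0, 0, 0.012, 0.001, 0, 1, 0, 0, 0, 0.008, 0, 0, 1, 0, 0, 0, 0.004, 0, 0, 1, 0, 0, 0, 0.004, 0, 0, 1, 0, 0, 0, 0.004, 0, 0, 1, 0, 0, 0, 0.004, 0, 0, 1, 0, 0, 0, 0.004, 0, 0, 1, 0, 0, 0, 0, 0, 0, 1])

```text
clock: 16.0
eef_pos: [600.3, -267.0, 79.0]
tool_rot: [3.141, 0.003, 1.716]
force: [1.7, -4.2, -1.8]
width: 0.0
gripper_force: 2.4
```

Emit:
carry_out(deltas=[0, 0, 0, 0.008, 0, 0, 1, 0, 0, 0, 0.008, 0, 0, 1, 0, 0, 0, 0.008, 0, 0, 1, 0, 0, 0, 0.008, 0, 0, 1, 0, 0, 0, 0.008, 0, 0, 1, 0, 0, 0, 0.008, 0, 0, 1, 0, 0, 0, 0.008, 0, 0, 1, 0, 0, 0, 0.008, 0, 0, 1, 0, 0, 0, 0.008, 0, 0, 1, 0, 0, 0, 0, 0, 0, 1])

```text
clock: 17.25
eef_pos: [590.0, -197.4, 79.1]
tool_rot: [3.14, 0.005, 1.715]
force: [1.4, -8.3, -2.4]
width: -0.1
gripper_force: 4.0
```

Emit:
carry_out(deltas=[0, 0, 0, 0.008, 0, 0, 1, 0, 0, 0, 0.008, 0, 0, 1, 0, 0, 0, 0.008, 0, 0, 1, 0, 0, 0, 0, 0, 0, 1])

```text
clock: 17.75
eef_pos: [586.6, -174.4, 79.1]
tool_rot: [3.14, 0.006, 1.715]
force: [2.8, -8.7, -3.3]
width: 0.1
gripper_force: 4.5
```

Emit:
carry_out(deltas=[0, 0, 0, 0.006, 0, 0, 1, 0, 0, 0, 0.006, 0, 0, 1, 0, 0, 0, 0.003, 0, 0, 1, 0, 0, 0, 0, 0, 0, 1])

```text
clock: 18.25
eef_pos: [584.6, -160.6, 79.2]
tool_rot: [3.14, 0.007, 1.714]
force: [2.4, -11.0, -3.7]
width: -0.1
gripper_force: 5.3
```

Emit:
carry_out(deltas=[0, 0, 0, 0.003, 0, 0, 1, 0, 0, 0, 0, 0, 0, 1])

```text
clock: 18.5
eef_pos: [584.2, -157.9, 79.2]
tool_rot: [3.14, 0.007, 1.714]
force: [1.7, -10.0, -4.3]
width: -0.3
gripper_force: 5.6
```

Emit:
carry_out(deltas=[0, 0, 0, 0.002, 0, 0, 1, 0, 0, 0, 0, 0, 0, 1])

```text
clock: 18.75
eef_pos: [583.9, -156.1, 79.1]
tool_rot: [3.14, 0.007, 1.713]
force: [2.6, -11.4, -4.4]
width: -0.2
gripper_force: 5.8
```

Emit:
carry_out(deltas=[0, 0, 0, 0.002, 0, 0, 1, 0, 0, 0, 0, 0, 0, 1])

```text
clock: 19.0
eef_pos: [583.7, -154.3, 79.2]
tool_rot: [3.14, 0.007, 1.713]
force: [1.7, -10.7, -3.7]
width: -0.2
gripper_force: 5.9
```

Emit:
carry_out(deltas=[0, 0, 0, 0.002, 0, 0, 1, 0, 0, 0, 0, 0, 0, 1])

```text
clock: 19.25
eef_pos: [583.5, -152.9, 79.2]
tool_rot: [3.139, 0.008, 1.713]
force: [2.7, -13.3, -3.9]
width: -0.0
gripper_force: 6.4
```

Emit:
carry_out(deltas=[0, 0, 0, 0.001, 0, 0, 1, 0, 0, 0, 0, 0, 0, 1])

```text
clock: 19.5
eef_pos: [583.5, -152.8, 79.2]
tool_rot: [3.139, 0.01, 1.713]
force: [2.7, -14.1, -5.3]
width: -0.2
gripper_force: 7.2
```

Emit:
carry_out(deltas=[0, 0, 0, 0.0015, 0, 0, 1, 0, 0, 0, 0, 0, 0, 1])

```text
clock: 19.75
eef_pos: [583.5, -152.9, 79.3]
tool_rot: [3.138, 0.012, 1.712]
force: [2.8, -17.1, -6.8]
width: 0.0
gripper_force: 8.5
```

Run:
```python
from h import *
b=ctrl.get_image('scene')[:,:,::-1]
cv2.imwrite('pics/s3.png',cv2.convertScaleAbs(cv2.resize(b[200:400,190:390],(600,600),interpolation=cv2.INTER_CUBIC),alpha=1.6))
```

```text
(no output)
```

View pics/s3.png

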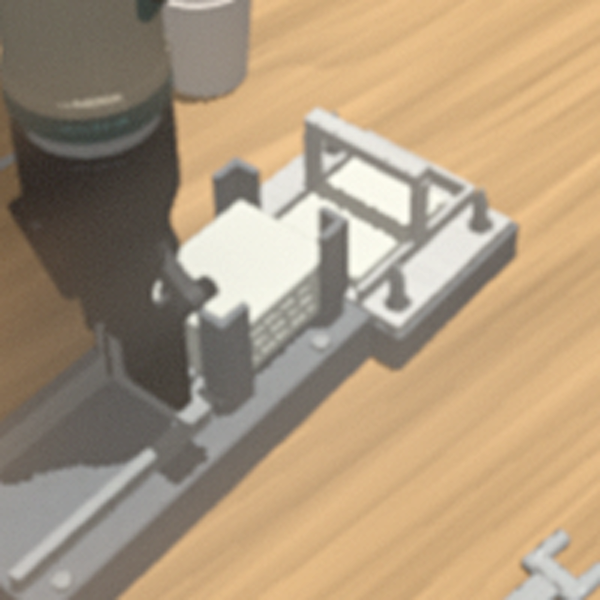

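The blank lies in the tray and the end stop is confirmed: force rises with no further motion. I'll back off slowly so the slide follows the fingers back.

Emit:
carry_out(deltas=[0, 0, 0, -0.008, 0, 0, 1, 0, 0, 0, -0.012, 0, 0, 1, 0, 0, 0, -0.012, 0, 0, 1, 0, 0, 0, -0.012, 0, 0, 1, 0, 0, 0, -0.012, 0, 0, 1, 0, 0, 0, -0.012, 0, 0, 1, 0, 0, 0, -0.012, 0, 0, 1, 0, 0, 0, -0.012, 0, 0, 1, 0, 0, 0, -0.012, 0, 0, 1, 0, 0, 0, -0.012, 0, 0, 1, 0, 0, 0, -0.01, 0, 0, 1])

```text
clock: 21.18
eef_pos: [600.7, -269.7, 79.0]
tool_rot: [3.142, 0.0, 1.717]
force: [-0.1, -3.4, 2.4]
width: 0.0
gripper_force: 1.8
```

Emit:
carry_out(deltas=[0, 0, 0, -0.008, 0, 0, 1, 0, 0, 0, -0.01, 0, 0, 1, 0, 0, 0, -0.015, 0, 0, 1, 0, 0, 0, -0.02, 0, 0, 1, 0, 0, 0, 0, 0, -0.02, 1, 0, 0, 0, 0, 0, -0.04, 1, 0, 0, 0, 0, 0, -0.04, 1, 0, 0, 0, 0, 0, -0.02, 1, 0, 0, 0, 0, 0, 0, 1])

```text
clock: 22.3
eef_pos: [609.6, -321.8, 202.0]
tool_rot: [3.137, 0.002, 1.717]
force: [-0.6, -0.3, -0.6]
width: 0.2
gripper_force: 0.0
```

Run:
```python
from h import *
s=ctrl.read_state();print(s['clock'],s['eef_pos'],s['force'])
a=ctrl.get_image('top')[:,:,::-1];b=ctrl.get_image('scene')[:,:,::-1]
o=np.zeros((600,800,3),np.uint8)
o[:,:480]=cv2.resize(b[200:400,210:370],(480,600),interpolation=cv2.INTER_CUBIC)
o[:300,480:]=cv2.resize(a[160:310,260:420],(320,300),interpolation=cv2.INTER_CUBIC);o[300:,480:]=cv2.resize(b[300:400,150:257],(320,300))
cv2.imwrite('pics/end.png',cv2.convertScaleAbs(o,alpha=1.6))
```

```text
22.3 [ 609.58312485 -321.75755418  201.9813067 ] [-0.6449433  -0.32414009 -0.6117874 ]
```

View pics/end.png

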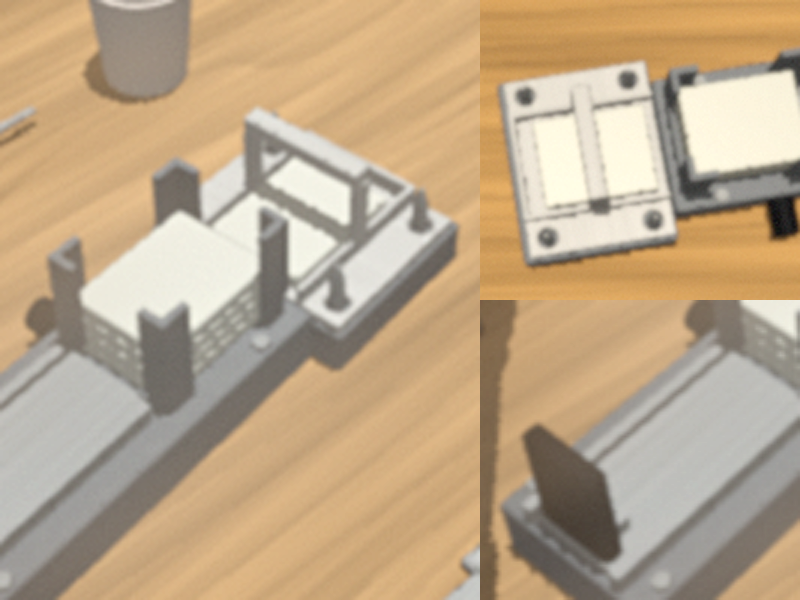

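The tray is seated on all four posts with the blank flat in it. The paddle is back at its original pixel position (165,342), the stack has dropped by one, and the arm is clear.

```bash
python3 -c "
from cell import ctrl
print(ctrl.finish_job())"
```

```text
the job is handed in; nothing more can be done
None
```

The job is handed in at about 22 s: the tray is seated on all four posts, the lowest blank lies flat in it, the slide is fully back and the stack has dropped by one.

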